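# Set the batch selector to the dropper bottle

### The arm

A 6-joint arm with a two-finger parallel gripper is mounted at the origin on a cart in front of the work surface, level with it; the furniture and walls round the work are solid. World frame = base frame: x ahead of the robot, y to its left, z up, the work surface at z = 0. Lengths are in mm, angles in rad, forces in N, time in s.
With the tool pointing down it reaches from about 350 to 775 mm from the base axis. Payload 7.3 kg.
Tool frame: the origin (TCP) lies between the finger pads; the fingertips stand 8 mm ahead of it and the grasp point (between the pads) lies 11 mm behind it; y points along the fingers, z is the direction in which the jaws open and shut, and the axes are right-handed (so a half turn about y gives the same grasp; the last joint's range is limited). The gripper opens to 92 mm and grips with 3 to 60 N. Pads are 19 mm wide; open, the fingers measure 130 mm over their backs; the gripper's body (75 mm by 190 mm) begins 47 mm behind the grasp point.
Start: joints at [1.01, 0.342, 1.524, -0, 1.275, -0.146], TCP at [211.566, 480.504, 234.741] pointing down, gripper open.
Joint ranges: [-2.53, 2.53], [-0.77, 2.02], [0.04, 2.7], [-1, 4.14], [0.28, 2.66], [-3.11, 3.11]. Speed limits (rad/s): [2.57, 2.57, 3.14, 3.14, 3.14, 3.14].

### API

Orientations are given as [roll, pitch, yaw] about the fixed x, y, z axes, in that order (R = Rz(yaw) Ry(pitch) Rx(roll)).
In Python, from plant import bot, vision, job gives the robot as it stands. The module is installed in compiled form; this text tells all that it offers.
- The arm moves only by the tool arm_command, never from a script. Its argument "deltas" is a list of rows, each a list of 4 numbers: the shift along the tool's x, y, z in m, then the turn about the tool's y in degrees. In form: [[x, y, z, twist], ...]. A call has 1 to 5 rows; each row shifts and turns the commanded pose from where the row before left it, along the tool's axes as they then stand; what a row does not reach is not made up. A row lasts 1/10 s, in which the tool goes at most 50 mm and 8.59 degrees, less where a joint would pass 70% of its speed; a pose out of reach is approached as far as the arm can. A call is refused whole if a number of a shift passes 0.05 or a number of a turn 8.59, either way. A call with a gripper value outside its range is refused whole. "claw" is the closure in counts, from 0 (fully open) to 255 (shut), set as the call begins (left out, the last holds). The fingers move at their own pace and stop on an object; the grip force is fixed at half the most. Time passes only in rows, so rows that do not move let the fingers close. It gives the time, the measured TCP pose, the force and the opening at its end, in the units of the state.
- bot.get_obs(): the state, without advancing time (a new reading comes with each control period).
- vision.capture(name): name is "scene" or "side" or "wrist"; returns a dict with "img" (384x512x3 uint8, red, green, blue), "camera_matrix" (3x3 intrinsics, pixels), "world_to_cam" (4x4, takes a point from world to camera coordinates); the wrist camera has in their place "mount" (4x4, takes a point from camera to tool coordinates, whose origin is the TCP and whose axes are the tool frame's). Camera axes: x right, y down, z forward; pixel columns grow to the right and rows downward; lengths in mm; the calibration is good to about 2 mm. A picture is of the moment at which its call begins: read the wrist's pose just before it. There is no depth.
- job.close_job(): hands the job in, once; it reports no verdict.
Trained networks look in a picture, given as the dict that the camera call returned (one of the last four; its "shot" number tells which), for a name from the list of things; names that differ only in an ending like _2 or _b are one class to them, and where a whole thing is asked for, a point or a joint stands for the part that bears it (a point fixed in the world has none). Each returns a list of dicts, best first, with "confidence" (0 to 1); they miss things now and then, are a little off and sometimes report something else, mostly with a low value. They report only what shows in the picture. A call takes as long as a camera call.
- vision.find_in(picture, name): "xyz" ([x, y, z] in mm, in the coordinates of the camera as it stood for that picture, good to about 4 mm: the middle of the surface that is visible of it).
- vision.regions_of(picture, name): "mask" (384x512 bool, what is visible of it).
The state is a dict: "time": time; "joint_positions": joint angles; "dq": joint speeds; "tau": joint torques, N m; "tool_pos": TCP position; "tcp_rot": TCP orientation; "contact_force": force on the tool from outside, world axes, zero at the start; "moment": the same for the moment, N m; "grip_width": finger opening in mm.
Only numpy, scipy, OpenCV 4.12 (cv2) and the standard library are available. Lean on these libraries where they do the work, as an engineer would, in place of code of your own. Each camera call takes 0.05 s, during which the arm holds its last target. There are 200 camera calls.

### The job

The next batch to be packed is the small amber dropper bottle. Lift the batch selector's lever out of its parking notch, swing it round and let it down fully into the notch whose strap leads to the dropper bottle, then let go. Leave the dropper bottle standing where it is.

Things in the scene. Friction and masses are not known exactly. Their poses are not given: they have to be found in the camera images.
- selector: fixed grey foot plate 205x200x8 mm with an upright steel pivot post; 130 mm from it a curved dark steel gate, 120 mm tall: a slot with four notches in its lower edge. Dark steel straps lead from three notches to sample pads (70 mm wide, tops 6 mm up, 270 mm from the post). Origin: on the table under the post; z up, x from post to mid-gate (away from the robot), y left
- lever_turn (a joint): turn of the lever about the post, rad, from selector x towards y. Notches: -0.63 (parking, rightmost, no strap; the start), -0.21, 0.21, 0.63, each 24 mm deep, 42 mm wide at its mouth, 22 mm at its foot; its pad lies at the same angle. The lever, a 14 mm bar, turns with slight friction and also slides up its post, upright: 24 mm clears a notch, 45 mm is the most
- lever_grip (a point): grip point on the axis of the lever's upright black handle, 17 mm below its top: round, 26 mm thick, some 60 mm long, outside the gate, 170 mm from the post. 132 mm above the table with the lever fully down, more when lifted. x axis along the lever, away from the post. The lever weighs 0.3 to 0.6 kg and sinks by itself when let go over a notch
- dropper: amber dropper bottle with black top, 30 mm thick, 102 mm tall, the smallest of three samples standing loose on the three pads in any order (the others: a dark pump bottle with a spout, a dark bottle with a black cap, 160 to 177 mm tall). Origin at the centre of its underside, z up

How it is judged:
By the outcome, as a careful person would: the job done as asked, in the order asked, and still so for the second after the job is handed in, with the robot touching nothing.
It also fails if it takes over 40 s, if anything falls off the work surface, if the arm or the gripper's body presses on something with over 40 N, if the wrist force passes 120 N, or if a joint passes its speed limit or range.

## Working session

There is one attempt and no reset: what is moved stays moved. The work goes in short steps, Python scripts to look and compute and a tool call to move; the robot and the scene stay as the last step left them, time stands still between calls to the robot, and variables do not carry over. Pictures are saved under pics/ and viewed, about 8 in all and at most 12, crops included, and the job is handed in when it is done.

Besides the shell and the picture viewer there is one more tool, called after "Emit:" in YAML: its name, and indented under it one key for each argument. arm_command: Moves the arm, as the interface text tells. Its arguments: {"type":"object","properties":{"deltas":{"type":"array","items":{"type":"array","items":{"type":"number"}}},"claw":{"type":"number"}},"required":["deltas"]}

```bash
mkdir -p pics; cat > h.py <<'E'
import numpy as np, cv2
from plant import bot, vision, job
from scipy.spatial.transform import Rotation as R
def tool():
    o=bot.get_obs(); T=np.eye(4); T[:3,:3]=R.from_euler('xyz',o['tcp_rot']).as_matrix(); T[:3,3]=o['tool_pos']; return T
def cap(n):
    T=tool(); p=vision.capture(n)
    c2w = T@p['mount'] if n=='wrist' else np.linalg.inv(p['world_to_cam'])
    return p,c2w
def save(p,f): cv2.imwrite('pics/'+f,p['img'][:,:,::-1])
def find(p,c2w,n):
    return [(round(d['confidence'],2),(c2w@np.r_[d['xyz'],1])[:3].round(1)) for d in vision.find_in(p,n)[:3]]
E
cat > a.py <<'E'
from h import *
o=bot.get_obs(); print(o); print(tool().round(3))
ims=[]
for n in ['scene','side']:
    p,c=cap(n); ims.append(p['img'])
    for k in ['selector','lever_turn','lever_grip','dropper']: print(n,k,find(p,c,k))
    save(p,n+'1.png')
E
python3 a.py
```

```text
{'time': 0.0, 'joint_positions': array([ 1.00999606e+00,  3.42746689e-01,  1.52505004e+00, -6.86713695e-08,
        1.27540880e+00, -1.45994184e-01]), 'dq': array([-9.83442981e-04, -1.16244601e-03,  1.18542071e-03, -8.97718113e-04,
       -6.68072840e-04,  9.14071984e-05]), 'tau': array([-2.16962289e-03, -4.31250465e+01, -2.44215077e+01,  7.14210025e-02,
        5.61986875e-02, -1.23231071e-04]), 'tool_pos': array([211.33616322, 480.1334545 , 234.02099972]), 'tcp_rot': array([-1.57239206e+00,  2.34570165e-04, -4.14806254e-01]), 'contact_force': array([-0.45403298, -0.05185054,  1.05163191]), 'moment': array([-0.01909462, -0.025649  , -0.04725279]), 'grip_width': 91.68210749284063}
[[ 9.15000e-01 -1.00000e-03  4.03000e-01  2.11336e+02]
 [-4.03000e-01 -1.00000e-03  9.15000e-01  4.80133e+02]
 [-0.00000e+00 -1.00000e+00 -2.00000e-03  2.34021e+02]
 [ 0.00000e+00  0.00000e+00  0.00000e+00  1.00000e+00]]
scene selector [(0.8, array([488.3, -61.8,  11.7]))]
scene lever_turn [(0.82, array([508. , -89.2,  61.4]))]
scene lever_grip [(0.85, array([522.5, -97.2,  59.5]))]
scene dropper [(0.57, array([659.5,  58. ,  57.2]))]
side selector [(0.57, array([494.2, -64.8,   9.6]))]
side lever_turn [(0.67, array([525.5, -95. ,  69.2])), (0.25, array([ 544.8, -103.1,   66. ]))]
side lever_grip [(0.93, array([ 546.1, -103.7,   65.1]))]
side dropper [(0.75, array([659.4,  51.9,  52. ]))]
```

View pics/scene1.png

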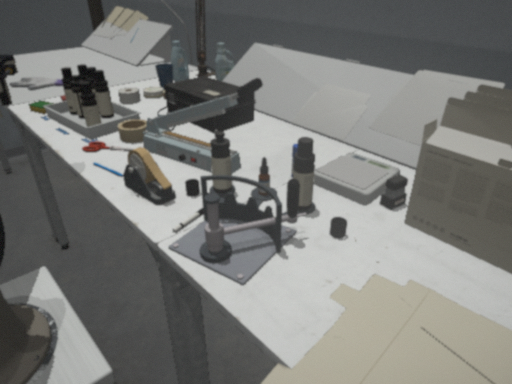

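View pics/side1.png

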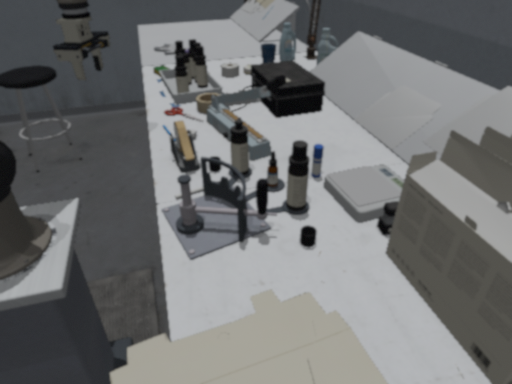

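The scene shows the dropper between the capped bottle (right) and the pump bottle (left): scene pixel (264,178), side pixel (272,172). The handle is at (293,200) and (262,197). I'll zoom in for precise points.

```bash
cat > b.py <<'E'
from h import *
a=cv2.imread('pics/scene1.png')[125:275,165:345]; b=cv2.imread('pics/side1.png')[115:255,155:325]
f=lambda x:cv2.resize(x,None,fx=4,fy=4,interpolation=cv2.INTER_CUBIC)
cv2.imwrite('pics/c1.png',f(a)); cv2.imwrite('pics/c2.png',f(b))
E
python3 b.py
```

```text
(no output)
```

View pics/c1.png

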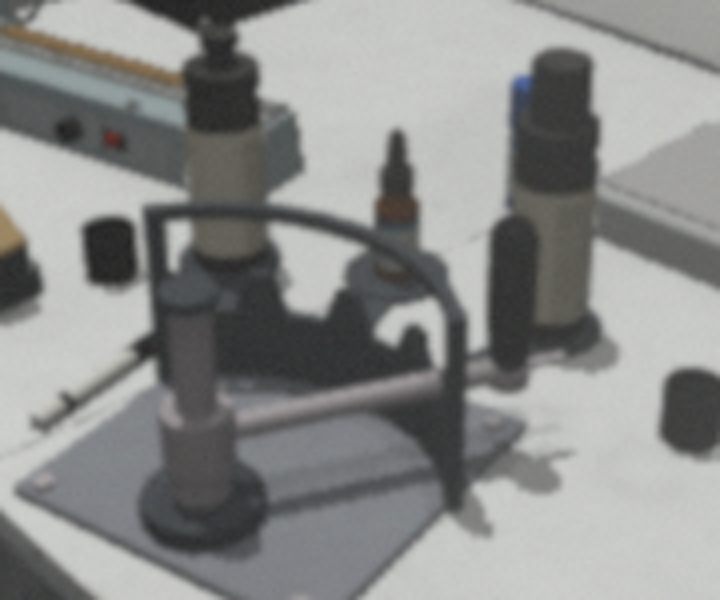

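View pics/c2.png

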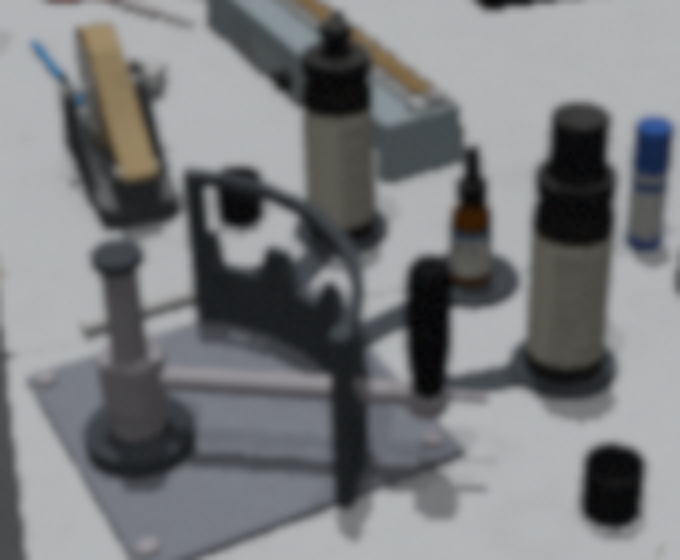

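Both crops agree: the dropper is on the middle pad (c1 397,200; c2 470,230), with pump left and capped right, so the notch is 0.21. Now triangulate.

```bash
cat > c.py <<'E'
from h import *
P=[]
for n in ['scene','side']:
    p=vision.capture(n); P.append(p['camera_matrix']@p['world_to_cam'][:3])
pts={'htop':((515,224),(431,264)),'hbot':((510,372),(429,397)),'ptop':((190,290),(119,255)),'pbase':((203,500),(138,435)),'drop':((397,135),(473,154)),'pumpbase':((228,250),(341,228)),'capbase':((553,325),(567,365))}
for k,(a,b) in pts.items():
    a=np.array([a[0]/4+165,a[1]/4+125]);b=np.array([b[0]/4+155,b[1]/4+115])
    X=cv2.triangulatePoints(P[0],P[1],a,b)[:,0];X/=X[3]
    e=[np.linalg.norm((Q@X)[:2]/(Q@X)[2]-u) for Q,u in zip(P,(a,b))]
    print(k,X[:3].round(1),np.round(e,2))
E
python3 c.py
```

```text
htop [ 582.2 -111.6  142.8] [0.3  0.32]
hbot [ 580.9 -114.    53.8] [0.5  0.53]
ptop [423.8 -49.2 139.3] [0.01 0.01]
pbase [421.2 -50.9  14. ] [0.07 0.06]
drop [666.2  68.4 100.2] [0.23 0.24]
pumpbase [597.  159.2   2.6] [0.96 0.98]
capbase [693.7 -45.5   2.3] [0.28 0.31]
```

Post at about (422,-50), handle at (581.5,-112.5) with radius 171, selector yaw about 0.25. The dropper sits at radius 270, relative angle +0.2, confirming notch +0.21. I'm moving over the handle.

Emit:
arm_command:
  deltas:
    - [0.036,0,-0.0245,0]
    - [0.036,0,-0.0245,0]
    - [0.036,0,-0.0245,0]
    - [0.036,0,-0.0245,0]
    - [0.036,0,-0.0245,0]
  claw: 60

```text
time: 1.1
tool_pos: [327.6, 294.4, 234.9]
tcp_rot: [-1.57, -0.0, -0.414]
contact_force: [0.4, -0.4, -0.8]
grip_width: 70.7
```

Emit:
arm_command:
  deltas:
    - [0.036,0,-0.0245,0]
    - [0.036,0,-0.0245,0]
    - [0.036,0,-0.0245,0]
    - [0.036,0,-0.0245,0]
    - [0.036,0,-0.0245,0]

```text
time: 1.6
tool_pos: [443.1, 109.5, 235.0]
tcp_rot: [-1.57, -0.001, -0.415]
contact_force: [0.0, 1.1, 0.6]
grip_width: 70.4
```

Emit:
arm_command:
  deltas:
    - [0.036,0,-0.0245,0]
    - [0.036,0,-0.0245,0]
    - [0.036,0,-0.0245,0]
    - [0.03,0,-0.0245,-2.4]
    - [0,0,0,0]

```text
time: 2.1
tool_pos: [530.8, -38.1, 234.2]
tcp_rot: [-1.572, -0.001, -0.376]
contact_force: [0.2, 0.1, 0.7]
grip_width: 70.3
```

```bash
cat > d.py <<'E'
from h import *
import sys
p,c=cap('wrist'); save(p,sys.argv[1])
for k in ['lever_grip','lever_turn','dropper','selector']: print(k,find(p,c,k))
w=np.linalg.inv(c); K=p['camera_matrix']
for X in [(581.5,-112.5,149),(422,-50,139),(574,26.5,149),(666,68,102)]:
    v=K@(w@np.r_[X,1])[:3]; print(X,(v[:2]/v[2]).round(1))
np.savez('w.npz',K=K,c=c)
E
python3 d.py w1.png
```

```text
lever_grip [(0.68, array([498.7, -77.2,  63.7]))]
lever_turn []
dropper [(0.7, array([653.8,  62.2,  35.6]))]
selector [(0.64, array([493.1, -21.7,   9.1]))]
(581.5, -112.5, 149) [195.9 281.6]
(422, -50, 139) [186.1  75.5]
(574, 26.5, 149) [344.6 220.1]
(666, 68, 102) [395.5 267.2]
```

View pics/w1.png

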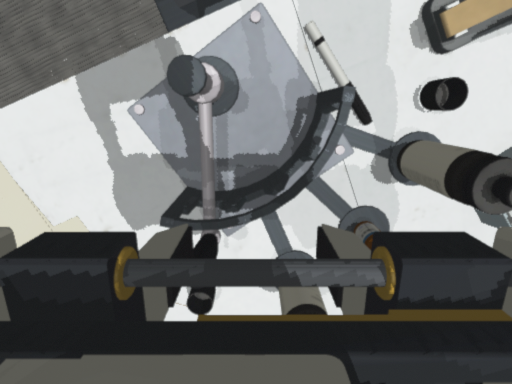

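The wrist view shows the post top at (187,75), the lever bar going down to the handle, whose top disc is at about (201,299), the dropper at (365,230), and straps to all three pads. The middle strap goes to the dropper. Handle top was predicted at row 282, so check that.

```bash
cat > e.py <<'E'
from h import *
d=np.load('w.npz');K,c=d['K'],d['c'];print('cam',c[:3,3].round(1))
for u in [(201,299),(201,313),(208,240)]:
    r=c[:3,:3]@np.linalg.solve(K,[*u,1])
    for z in (149,100,65): t=(z-c[2,3])/r[2]; print(u,z,(c[:3,3]+t*r).round(1))
im=cv2.imread('pics/w1.png')[215:325,150:350]
cv2.imwrite('pics/w1c.png',cv2.resize(im,None,fx=4,fy=4,interpolation=cv2.INTER_CUBIC))
E
python3 e.py
```

```text
cam [462.8 -10.2 384.4]
(201, 299) 149 [ 599.3 -115.6  149. ]
(201, 299) 100 [ 627.8 -137.5  100. ]
(201, 299) 65 [ 648.1 -153.2   65. ]
(201, 313) 149 [ 612.8 -121.7  149. ]
(201, 313) 100 [ 644.  -144.9  100. ]
(201, 313) 65 [ 666.3 -161.4   65. ]
(208, 240) 149 [548.9 -86.4 149. ]
(208, 240) 100 [ 566.8 -102.2  100. ]
(208, 240) 65 [ 579.6 -113.5   65. ]
```

View pics/w1c.png

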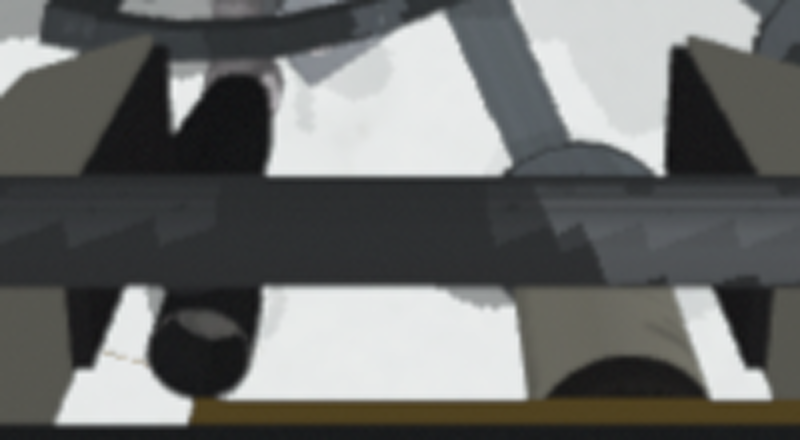

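```bash
cat > f.py <<'E'
from h import *
p,c=cap('wrist');print(tool()[:3,3]); w=np.linalg.inv(c);K=p['camera_matrix'];print(K.round(1).tolist())
def pr(X): v=K@(w@np.r_[X,1])[:3]; return (v[:2]/v[2]).round(1)
for n,X in dict(htop=(582,-112,149),htop2=(582,-112,143),hbot=(581,-114,54),padedge=(657,-46,6),post=(424,-49,139),pbase=(422,-50,8),tip=tool()[:3,3]+[0,0,-8]).items(): print(n,pr(X))
y=.252
for a in (0,1):
  for b in (-1,1):
    print('gate/plate',pr((422+a*150*np.cos(y)-b*90*np.sin(y),-50+a*150*np.sin(y)+b*90*np.cos(y),8)))
for k in 'selector','lever_grip':
  for m in vision.regions_of(p,k)[:1]: 
    ys,xs=np.nonzero(m['mask']); print(k,m['confidence'],xs.min(),xs.max(),ys.min(),ys.max())
E
python3 f.py
```

```text
[528.66432867 -32.87125201 234.95557818]
[[302.1, 0.0, 254.3], [0.0, 302.1, 193.2], [0.0, 0.0, 1.0]]
htop [191.9 285.5]
htop2 [193.2 281.8]
hbot [205.9 240.3]
padedge [278.3 256.3]
post [184.   83.2]
pbase [207.2  90.6]
tip [252.7 241.8]
gate/plate [149.6 135.6]
gate/plate [269.6  41.9]
gate/plate [223.5 227.8]
gate/plate [338.5 149.3]
selector 0.75 125 434 8 292
lever_grip 0.91 183 221 67 292
```

Emit:
arm_command:
  deltas:
    - [0.02,0,-0.027,0]
    - [0.02,0,-0.027,0]
    - [0,0,0,0]
    - [0,0,0,0]
    - [0,0,0,0]

```text
time: 3.0
tool_pos: [546.4, -97.9, 234.8]
tcp_rot: [-1.57, 0.0, -0.372]
contact_force: [0.9, 0.7, 0.4]
grip_width: 70.2
```

```bash
python3 d.py w2.png; python3 f.py; python3 -c "
from h import *
p,c=cap('scene');save(p,'s2.png')"
```

```text
lever_grip [(0.83, array([516.9, -84.9,  63.3]))]
lever_turn [(0.88, array([517. , -83. ,  61.8]))]
dropper [(0.59, array([659.3,  60.9,  60.2]))]
selector [(0.91, array([496.2, -27.9,  12.3]))]
(581.5, -112.5, 149) [252.  243.8]
(422, -50, 139) [252.2  22.6]
(574, 26.5, 149) [410.2 178. ]
(666, 68, 102) [448.4 235.7]
[546.6378763  -98.38180449 234.85305989]
[[302.1, 0.0, 254.3], [0.0, 302.1, 193.2], [0.0, 0.0, 1.0]]
htop [253.1 243.6]
htop2 [253.1 240.6]
hbot [251.4 207.9]
padedge [319.2 229. ]
post [254.9  24.3]
pbase [253.1  53.3]
tip [252.3 241.7]
gate/plate [192.  101.1]
gate/plate [319.6   1.3]
gate/plate [264.3 198.8]
gate/plate [386.  115.7]
selector 0.68 167 482 0 258
lever_grip 0.82 234 273 35 252
```

View pics/w2.png

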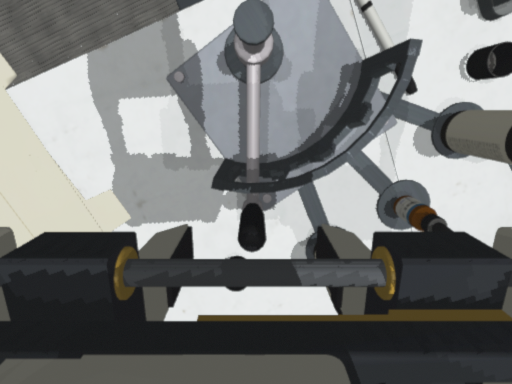

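The wrist view shows the handle upright at (252,203–250), matching the predicted (252,244). The earlier outlier was the loose black cap at (235,287). The dropper is in the middle, with a strap to the third notch. I'll go over the handle, descend and grip.

Emit:
arm_command:
  deltas:
    - [0.0185,0,0,0]
    - [0.0185,0,0,0]
    - [0,0.02,0,0]
    - [0,0.03,0,0]
    - [0,0.02,0,0]

```text
time: 3.95
tool_pos: [580.6, -112.3, 162.9]
tcp_rot: [-1.571, 0.002, -0.373]
contact_force: [0.1, 0.6, -0.1]
grip_width: 70.2
```

Emit:
arm_command:
  deltas:
    - [0,0.02,0,0]
    - [0,0.014,0,0]
    - [0,0.01,0,0]
    - [0,0,0,0]
    - [0,0,0,0]

```text
time: 4.45
tool_pos: [581.4, -112.6, 121.2]
tcp_rot: [-1.571, -0.001, -0.373]
contact_force: [-0.4, 0.9, -0.0]
grip_width: 70.4
```

Emit:
arm_command:
  deltas:
    - [0,0,0,0]
    - [0,0,0,0]
    - [0,0,0,0]
    - [0,0,0,0]
    - [0,0,0,0]
  claw: 255

```text
time: 4.95
tool_pos: [581.2, -112.4, 120.9]
tcp_rot: [-1.571, -0.0, -0.373]
contact_force: [0.5, -0.3, -0.2]
grip_width: 35.1
```

Emit:
arm_command:
  deltas:
    - [0,0,0,0]
    - [0,0,0,0]
    - [0,0,0,0]
    - [0,0,0,0]

```text
time: 5.35
tool_pos: [581.2, -112.4, 120.8]
tcp_rot: [-1.571, -0.0, -0.373]
contact_force: [-0.5, -0.5, 1.3]
grip_width: 24.7
```

Emit:
arm_command:
  deltas:
    - [0,-0.005,0,0]
    - [0,-0.01,0,0]
    - [0,-0.01,0,0]
    - [0,-0.008,0,0]
    - [0,0,0,0]

```text
time: 5.85
tool_pos: [581.5, -112.5, 155.3]
tcp_rot: [-1.571, -0.002, -0.373]
contact_force: [-2.4, 0.6, -4.1]
grip_width: 24.8
```

Gripped (24.8 mm) and lifted about 34 mm. Now swing 0.84 rad about the post in 12 rows.

Emit:
arm_command:
  deltas:
    - [-0.0004,0,0.0119,-4.01]
    - [-0.0004,0,0.0119,-4.01]
    - [-0.0004,0,0.0119,-4.01]
    - [-0.0004,0,0.0119,-4.01]
    - [0,0,0,0]

```text
time: 6.35
tool_pos: [592.1, -65.1, 153.7]
tcp_rot: [-1.571, 0.0, -0.091]
contact_force: [-1.2, -0.6, -4.1]
grip_width: 25.0
```

```bash
cat > g.py <<'E'
from h import *
o=bot.get_obs();T=tool();d=T[:2,3]-[422.8,-49.5]
print(o['time'],o['tool_pos'].round(1),o['tcp_rot'].round(3),o['contact_force'].round(1),o['joint_positions'].round(2),'r',np.hypot(*d).round(1),'ang',np.arctan2(d[1],d[0]).round(3))
E
python3 g.py
```

```text
6.35 [592.1 -65.1 153.7] [-1.571  0.    -0.091] [-1.2 -0.6 -4.1] [-0.24  0.54  1.44  0.    1.16 -1.72] r 170.0 ang -0.092
```

Forces are small and the geometry is consistent, so I'll continue.

Emit:
arm_command:
  deltas:
    - [-0.0004,0,0.0119,-4.01]
    - [-0.0004,0,0.0119,-4.01]
    - [-0.0004,0,0.0119,-4.01]
    - [-0.0004,0,0.0119,-4.01]
    - [-0.0004,0,0.0119,-4.01]

```text
time: 6.85
tool_pos: [587.3, -7.5, 153.7]
tcp_rot: [-1.571, 0.0, 0.257]
contact_force: [-1.6, -1.0, -3.9]
grip_width: 24.9
```

Emit:
arm_command:
  deltas:
    - [-0.0004,0,0.0119,-4.01]
    - [-0.0004,0,0.0119,-4.01]
    - [-0.0004,0,0.0119,-4.01]
    - [0,0,0,0]
    - [0,0,0,0]

```text
time: 7.35
tool_pos: [574.9, 25.6, 153.8]
tcp_rot: [-1.571, 0.0, 0.464]
contact_force: [-1.0, -1.1, -3.7]
grip_width: 24.8
```

```bash
python3 g.py; python3 d.py w3.png
```

```text
7.35 [574.9  25.6 153.8] [-1.571  0.     0.464] [-1.  -1.1 -3.7] [-0.09  0.51  1.5  -0.    1.14 -2.12] r 169.6 ang 0.459
lever_grip [(0.82, array([535.5,   9.4,  96.7]))]
lever_turn [(0.66, array([531.8,   6.2,  98.2]))]
dropper [(0.57, array([658.9,  61.7,  71.4]))]
selector [(0.87, array([516.5, -17.7,   9.8]))]
(581.5, -112.5, 149) [  4.2 141.7]
(422, -50, 139) [ 254.7 -124.7]
(574, 26.5, 149) [254.9 242.2]
(666, 68, 102) [249.5 332.9]
```

View pics/w3.png

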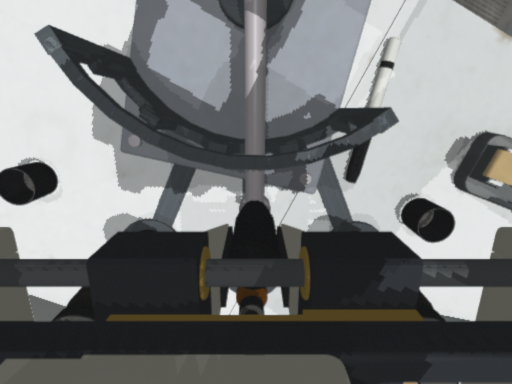

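The lever lies over the middle strap (the other straps are symmetric at columns 170 and 335), with the dropper directly beyond at (252,295). Lower it.

Emit:
arm_command:
  deltas:
    - [0,0.008,0,0]
    - [0,0.008,0,0]
    - [0,0.008,0,0]
    - [0,0.004,0,0]
    - [0,0,0,0]

```text
time: 8.1
tool_pos: [574.4, 26.2, 124.6]
tcp_rot: [-1.57, 0.002, 0.467]
contact_force: [-0.9, -1.8, -5.1]
grip_width: 24.6
```

Emit:
arm_command:
  deltas:
    - [0,0.003,0,0]
    - [0,0.002,0,0]
    - [0,0,0,0]
    - [0,0,0,0]

```text
time: 8.5
tool_pos: [574.8, 26.2, 120.9]
tcp_rot: [-1.571, -0.0, 0.467]
contact_force: [-2.8, -0.9, -3.1]
grip_width: 24.8
```

Emit:
arm_command:
  deltas:
    - [0,0,0,0]
    - [0,0,0,0]
    - [0,0,0,0]
    - [0,0,0,0]
    - [0,0,0,0]
  claw: 90

```text
time: 9.0
tool_pos: [575.0, 26.2, 120.9]
tcp_rot: [-1.571, -0.001, 0.467]
contact_force: [0.6, 0.1, 0.2]
grip_width: 57.6
```

Emit:
arm_command:
  deltas:
    - [0,-0.01,0,0]
    - [0,-0.02,0,0]
    - [0,-0.03,0,0]
    - [0,-0.03,0,0]
    - [0,-0.03,0,0]

```text
time: 9.5
tool_pos: [574.7, 26.2, 242.7]
tcp_rot: [-1.571, -0.001, 0.467]
contact_force: [0.5, 0.4, -0.5]
grip_width: 59.3
```

Emit:
arm_command:
  deltas:
    - [-0.03,0,0,0]
    - [-0.04,0,0,0]
    - [0,0,0,0]
    - [0,0,0,0]
    - [0,0,0,0]

```text
time: 10.0
tool_pos: [513.3, -5.2, 241.4]
tcp_rot: [-1.572, -0.002, 0.467]
contact_force: [-0.1, 0.1, -1.1]
grip_width: 59.4
```

```bash
python3 g.py; python3 d.py w4.png; python3 - <<'E'
from h import *
f=lambda x:cv2.resize(x,None,fx=2.2,fy=2.2,interpolation=cv2.INTER_CUBIC)
ims=[]
for n in ('scene','side'):
    p,c=cap(n); print(n,find(p,c,'dropper'),find(p,c,'lever_grip')); save(p,n+'4.png')
a=cv2.imread('pics/w4.png')[:, :]; b=cv2.imread('pics/side4.png')[115:255,155:325]; s=cv2.imread('pics/scene4.png')[125:275,165:345]
r=lambda x,w,h:cv2.resize(x,(w,h),interpolation=cv2.INTER_CUBIC)
cv2.imwrite('pics/m4.png',np.hstack([r(a,400,300),np.zeros((300,1,3),np.uint8),r(b,360,300)]))
E
```

```text
10.0 [513.3  -5.2 241.4] [-1.572 -0.002  0.467] [-0.1  0.1 -1.1] [-0.16  0.31  1.55  0.    1.28 -2.2 ] r 100.7 ang 0.455
lever_grip [(0.96, array([511.3,  -4.9,  65.6])), (0.43, array([485. , -32.3,   8.9]))]
lever_turn [(0.87, array([510.8,  -5.1,  62.9]))]
dropper [(0.68, array([657.4,  62.7,  60.9]))]
selector []
(581.5, -112.5, 149) [104.5 211.8]
(422, -50, 139) [254.9  68.9]
(574, 26.5, 149) [254.4 270.6]
(666, 68, 102) [250.5 328. ]
scene [(0.68, array([656.2,  59.4,  57.5]))] [(0.56, array([502.1, -12.1,  63. ]))]
side [(0.79, array([660.5,  54.8,  53.9]))] [(0.77, array([505.3, -11.7,  65.9]))]
```

View pics/m4.png

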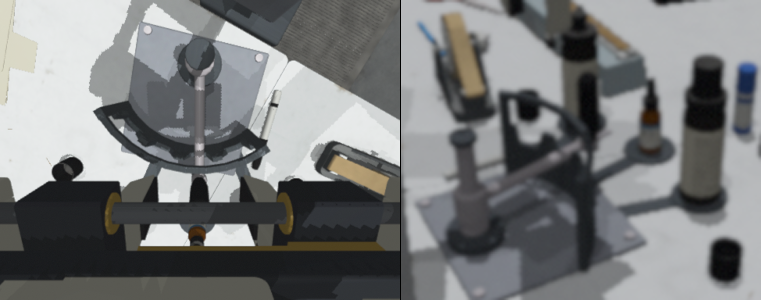

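The wrist view shows the lever in line with the dropper. The side view shows the handle top at about (243,151) px and all bottles upright. I'll do one quick height check.

```bash
python3 - <<'E'
from h import *
p=vision.capture('side')
for X in [(574.5,26.3,143),(574.5,26.3,167)]:
    v=p['camera_matrix']@(p['world_to_cam']@np.r_[X,1])[:3]; print(X,(v[:2]/v[2]).round(1))
print(bot.get_obs()['contact_force'])
E
```

```text
(574.5, 26.3, 143) [243.1 151.3]
(574.5, 26.3, 167) [242.8 142.5]
[-0.28488261  0.16227673  0.26066337]
```

The handle top matches the fully down height: it appears at row 151, against 151.3 expected if down and 142.5 if still raised. Handing in.

```bash
python3 -c "
from h import *
print(job.close_job())"
```

```text
the job is handed in; nothing more can be done
None
```

The batch selector is set to the dropper bottle. I lifted the lever about 33 mm out of the parking notch, swung it 0.84 rad to the +0.21 notch, lowered it fully and let go. The job was handed in just after 10 s on the robot's clock.

- **Right notch:** the dropper stands on the middle pad, with the pump bottle to its left and the capped bottle to its right. From the post it lies at about +0.2 rad, and the strap under the lever leads to it.
- **Lever down:** the handle top appears in the side camera at about row 151. Fully down would put it at 151.3, and still raised by a notch depth at 142.5.
- **Bottles:** the dropper stands where it was, to within a few mm. The side picture shows all three bottles upright.
- **Robot clear:** the gripper stands clear of the lever, and the contact force reads about zero.

One reading disagreed early on: I took a loose black cap for the handle top in a wrist picture. A second wrist picture cleared it up before I touched anything. No check failed.

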